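# Release a sample tin from the lid press

### The job

The lid of the sample tin in the press has been pushed home. Wind the handwheel open (anticlockwise, it rises as it turns) right up to where it stops, holding it lightly and not forcing it against the stop, then draw the loading slide fully out and lift the tin across to stand upright on the middle of the cork mat. Leave the press open with its slide out, and the other things on the bench undisturbed.

Things in the scene. Friction and masses are not known exactly. Their poses are not given: they have to be found in the camera images.
- press: bench lid press, fixed. Grey base 170 x 190 x 34 mm; columns 18 mm thick at y = +-72 mm carry a crosshead; a vertical screw through it has a black handwheel on top and a sprung pressure plate (54 mm) at its foot, which starts pressed on the tin's lid. Origin on the bench under the screw axis; x points away from the operator: the loading slide comes out to -x; z up
- crosstop (a point): point on the screw axis at the top face of the crosshead (120 x 44 mm wide, 30 mm thick, its brass nut stands 8 mm higher). The crosshead is clamped fast on the columns, at a height that differs by some millimetres from case to case; about 216 mm above the bench
- hub (a point): centre of the black handwheel (84 mm across, rim 12 mm thick) on the screw axis, at first about 240 mm above the bench. The wheel and screw rise 12 mm each anticlockwise turn (from above), between 1.9 and 2.2 turns in all, till a collar under the crosshead stops the screw dead. Turning takes about 0.2 N m (6 N at the handle) and the screw stays where it is left
- handle (a point): middle of the upright revolving handle on the wheel's rim: a black barrel 18 mm thick and 32 mm tall, 33 mm out from the screw axis, spinning freely on its own vertical pin. Its middle lies 25 mm above the hub's centre, its foot 9 mm, its top 41 mm. Hold it lightly and rise with it: the forces of both fingers on the wheel, squeeze and push added up, must stay below 80 N
- pull (a point): grip point of the upright black pull knob at the front end of the loading slide: 18 mm thick, 40 mm tall (46 to 86 mm above the bench; the slide's plate lies below it), 100 mm in front of the seat. This point is on its axis, 70 mm above the bench
- slide (a joint): how far the loading slide is drawn out of the press towards the press's -x side, m: 0 home, 0.105 at its stop; it moves with about 3 N
- seat (a point): centre of the slide's tin seat, on its top face, 46 mm above the bench; a ring 4 mm high and 65 mm inside holds the tin in place; the seat is under the screw when the slide is home
- tin: the sample tin in the press: metal, 60 mm thick, 72 mm tall with its lid, 0.2 to 0.4 kg, paper label. Origin at the centre of its underside; z up. With the slide out it stands 105 mm in front of the screw axis, the raised wheel (rim at 260 mm height) behind it
- mat: flat cork hand-over mat 140 x 140 mm, 5 mm thick, fixed on the bench to the left or right. Origin at the centre of its underside
- carton: open cardboard carton 100 x 160 mm, 45 mm high, fixed on the bench on the other side; it holds two more tins, which stay in it
- tin_b: tin of the same kind in the carton; bystander
- tin_c: tin of the same kind in the carton; bystander
- mallet: rubber mallet with a wooden handle, 230 mm long, lying on the bench; bystander
- tape: roll of masking tape, 96 mm across, 25 mm high, lying flat; bystander
- opener: small flat steel tin opener, 110 mm long, lying on the bench; bystander
- wheel (a joint): how far the handwheel has sprung round on the screw through the overload clutch in its hub, rad: 0 in normal turning. When the screw is at its stop the clutch starts to yield at about 10 N on the handle and gains 3 N with each further 0.5 rad (17 mm at the handle). Yielding by more than 0.5 rad is forcing it. It springs back when let go
There are look-alikes about, which are no part of the job. What is shaped like the tin but orange is not meant.

How it is judged:
On the way, in this order (a step that is already met when the one before it is completed fails the run):
1. the handwheel is wound up to its stop, with the slide still home (z of hub in the frame of crosstop above 0.0494 m and value of joint slide below 0.01 m), for 0.2 s.
2. the loading slide is fully out with the tin standing on its seat (value of joint slide above 0.097 m and distance between tin and seat below 0.006 m), for 0.2 s.
At the end, for the whole second after the job is handed in: the sample tin stands upright and still on the cork mat, its centre within 40 mm of the mat's centre; the handwheel is up at its stop (within a twentieth of a turn) and the slide is out (within 15 mm of its stop) (horizontal distance between tin and mat below 0.04 m and z of tin in the frame of mat below 0.009 m and angle between tin's own z axis and vertical below 0.1 rad and linear speed of tin below 0.02 m/s and z of hub in the frame of crosstop above 0.0494 m and value of joint slide above 0.09 m); the robot touches nothing.
It fails at once if the wheel is squeezed and pushed with over 80 N in all (contact force between the fingers and wheel above 80 N).
It fails at once if the wheel is forced: its overload clutch yields by more than 0.5 rad (value of joint wheel above 0.5 rad).
It fails at once if the slide is pulled while the press is not yet wound clear (value of joint slide above 0.012 m and z of hub in the frame of crosstop below 0.04 m).
It fails at once if the tin is tipped over (angle between tin's own z axis and vertical above 0.5 rad).
It fails at once if a bystander is disturbed (distance of any of tin_b, tin_c, mallet, tape, opener from where it was at the start of the episode above 0.03 m).
It also fails if it takes over 72 s, if anything falls off the work surface, if the arm or the gripper's body presses on something with over 40 N, if the wrist force passes 120 N, or if a joint passes its speed limit or range.

### The arm

A 7-joint arm with a two-finger parallel gripper is mounted at the origin on the work surface. World frame = base frame: x ahead of the robot, y to its left, z up, the work surface at z = 0. Lengths are in m, angles in rad, forces in N, time in s.
With the tool pointing down it reaches from about 0.425 to 0.925 m from the base axis. Payload 6.8 kg.
Tool frame: the origin (TCP) lies at the very end of the fingers, on their centre line; the grasp point (between the pads) lies 19 mm behind it; z points along the fingers, y is the line along which they close (so a half turn about z gives the same grasp; the last joint's range is limited). The gripper opens to 85 mm and grips with 20 to 120 N. Pads are 22 mm wide; open, the fingers measure 114 mm over their backs; the gripper's body (76 mm by 85 mm) begins 54 mm behind the grasp point. The pads swing forward as they close: fully open they stand 13 mm farther back than shut.
Start: joints at [-1.347, 0.477, 0.022, 1.555, -0.011, 1.109, -0.083], TCP at [0.22, 0.638, 0.231] pointing down, gripper open.
Joint ranges: [-2.96, 2.96], [-0.34, 2.1], [-1.41, 1.46], [0.24, 2.44], [-1.37, 4.51], [0.17, 1.92], [-2.96, 2.96]. Speed limits (rad/s): [2.39, 2.39, 3.14, 3.14, 3.14, 3.14, 3.14].

### API

Orientations are given as a unit quaternion [w, x, y, z].
In Python, from station import bot gives the robot as it stands.
- The arm moves only by the tool jog_arm, never from a script. Its argument "motion" is a list of rows, each a list of 7 numbers: the turn, a rotation vector about the tool's x, y, z in rad, then the shift along the tool's x, y, z in mm, then the finger opening in mm, from 0 to 85.4. A call has 1 to 10 rows; each row is the pose to reach, as a shift and turn from the pose commanded when the call began, along the tool's axes at that moment; what a row does not reach only later rows make up. A row lasts 1/8 s, in which the tool goes at most 62.5 mm and 10.7 degrees, less where a joint would pass 70% of its speed; a pose out of reach is approached as far as the arm can. A call with a gripper value outside its range is refused whole. The fingers move at their own pace and stop on an object; "grip_force" is the grip in N (left out, the last holds). Time passes only in rows, so rows that repeat a pose let the fingers close. It gives the time, the measured TCP pose, the force, the opening and the grip force at its end, in the units of the state.
- bot.get_obs(): the state, without advancing time (a new reading comes with each control period).
- bot.read_camera(name): name is "scene" or "top" or "wrist"; returns a dict with "pixels" (420x560x3 uint8, red, green, blue), "camera_matrix" (3x3 intrinsics, pixels), "T" (4x4, takes a point from camera to world coordinates); the wrist camera has in their place "tool_from_camera" (4x4, takes a point from camera to tool coordinates, whose origin is the TCP and whose axes are the flange's). Camera axes: x right, y down, z forward; pixel columns grow to the right and rows downward; lengths in m; the calibration is good to about 2 mm. The wrist camera is an equidistant fisheye: a pixel r from the principal point sees the ray r / f radians off the axis. A picture is of the moment at which its call begins: read the wrist's pose just before it. There is no depth.
- bot.hand_in(): hands the job in; it is judged then, once.
Trained networks look in a picture, given as the dict that the camera call returned (one of the last four; its "shot" number tells which), for a name from the list of things; names that differ only in an ending like _2 or _b are one class to them, and where a whole thing is asked for, a point or a joint stands for the part that bears it (a point fixed in the world has none). Each returns a list of dicts, best first, with "score" (0 to 1); they miss things now and then, are a little off and sometimes report something else, mostly with a low value. They report only what shows in the picture. A call takes as long as a camera call. They do not tell look-alikes from the thing itself.
- bot.spot_in(thing, picture): "xy" ([column, row] in pixels, amid what is visible of it).
- bot.tip_of(thing, picture): "xy" ([column, row] in pixels: a listed point, or the origin of a listed thing).
The state is a dict: "t": time; "q": joint angles; "joint_vel": joint speeds; "joint_torque": joint torques, N m; "eef_pos": TCP position; "tool_rot": TCP orientation; "contact_force": force on the tool from outside, world axes, zero at the start; "torque": the same for the moment, N m; "gripper_width": opening from 0.0 (shut) to 1.0 (fully open); "grasp_force": force on a finger pad.
Only numpy, scipy, OpenCV 4.12 (cv2) and the standard library are available. Lean on these libraries where they do the work, as an engineer would, in place of code of your own. Each camera call takes 0.05 s, during which the arm holds its last target. There are 200 camera calls.

## Working session

There is one attempt and no reset: what is moved stays moved. The work goes in short steps, Python scripts to look and compute and a tool call to move; the robot and the scene stay as the last step left them, time stands still between calls to the robot, and variables do not carry over. Pictures are saved under pics/ and viewed, at most 10 in all, crops included, and the job is handed in when it is done.

Besides the shell and the picture viewer there is one more tool, called after "Request:" by a JSON object that holds its "method" and its "body", one argument or row to a line. jog_arm: Moves the arm, as the interface text tells. Its arguments: {"type":"object","properties":{"motion":{"type":"array"},"grip_force":{"type":"number"}},"required":["motion"]}

```bash
mkdir -p pics; cat > h.py <<'E'
import numpy as np, cv2
from station import bot
from scipy.spatial.transform import Rotation as R
def ray(p,xy):
    K=np.array(p["camera_matrix"]);T=np.array(p["T"])
    d=np.linalg.inv(K)@[xy[0],xy[1],1];return T[:3,3],T[:3,:3]@d
def atz(p,xy,z):
    o,d=ray(p,xy);return (o+d*(z-o[2])/d[2]).round(4)
def tri(rs):
    A=np.zeros((3,3));b=np.zeros(3)
    for o,d in rs:
        d=d/np.linalg.norm(d);M=np.eye(3)-np.outer(d,d);A+=M;b+=M@o
    x=np.linalg.solve(A,b)
    e=[np.linalg.norm((np.eye(3)-np.outer(d,d)/(d@d))@(x-o)) for o,d in rs]
    return x.round(4),np.round(e,4)
def save(p,n): cv2.imwrite("pics/"+n+".png",p["pixels"][:,:,::-1])
E
python3 - <<'E'
from h import *
s=bot.read_camera("scene");t=bot.read_camera("top")
im=np.hstack([s["pixels"],t["pixels"]])
save(s,"s0");save(t,"t0")
for n in ["press","crosstop","hub","handle","pull","seat","tin","mat","carton","mallet","tape","opener"]:
    for nm,p in(("s",s),("t",t)):
        print(n,nm,[(np.round(r["xy"],1).tolist(),round(r["score"],2)) for r in bot.tip_of(n,p)[:4]])
o=bot.get_obs();print(o)
E
```

```text
press s [([304.1, 280.7], 0.93), ([307.4, 274.5], 0.24)]
press t [([284.4, 176.1], 0.98)]
crosstop s [([305.4, 238.9], 0.9), ([179.4, 315.6], 0.36)]
crosstop t [([283.9, 154.6], 0.68)]
hub s [([309.8, 233.7], 0.97)]
hub t [([278.9, 150.5], 0.96), ([283.2, 175.1], 0.32)]
handle s [([295.8, 225.1], 0.62)]
handle t [([287.3, 161.9], 0.62)]
pull s [([148.3, 253.3], 0.2)]
pull t [([274.4, 207.3], 0.91), ([281.1, 174.2], 0.17)]
seat s [([305.7, 272.5], 0.85), ([176.4, 316.3], 0.28)]
seat t [([278.5, 175.8], 0.61)]
tin s [([302.1, 271.4], 0.9), ([344.5, 187.1], 0.84), ([328.3, 223.6], 0.72), ([364.8, 178.7], 0.71)]
tin t [([155.3, 254.9], 0.87), ([217.2, 173.8], 0.85), ([281.7, 172.3], 0.77), ([183.1, 262.0], 0.66)]
mat s [([148.7, 253.2], 0.77)]
mat t [([411.6, 271.1], 0.78), ([282.7, 176.2], 0.43)]
carton s [([358.5, 183.6], 0.68)]
carton t [([172.8, 260.3], 0.97)]
mallet s [([391.3, 225.9], 0.56)]
mallet t [([167.5, 189.6], 0.85)]
tape s [([176.6, 314.2], 0.88), ([297.6, 227.0], 0.36)]
tape t [([281.1, 153.8], 0.74), ([404.5, 195.8], 0.7)]
opener s [([180.3, 313.8], 0.72), ([230.3, 215.6], 0.5)]
opener t [([319.9, 276.7], 0.49)]
{'t': 1.3, 'q': array([-1.34709733,  0.47700809,  0.02240607,  1.55543787, -0.01150057,
        1.10930726, -0.08306623]), 'joint_vel': array([-3.94160246e-04, -4.60293309e-04,  9.13245269e-04, -5.48243764e-04,
        6.49896553e-04,  9.46131318e-04, -4.49093420e-05]), 'joint_torque': array([-5.90676918e-04, -5.96327484e+01,  1.60656810e+00, -2.81546438e+01,
        1.25276361e-02,  1.92912688e-03,  1.26844301e-05]), 'eef_pos': array([0.21987453, 0.63817827, 0.23128657]), 'tool_rot': array([-6.71267299e-06,  1.65136280e-01,  9.86270758e-01, -1.54345758e-05]), 'contact_force': array([-0.56438781,  1.0233434 , -0.72299193]), 'torque': array([ 0.02383605, -0.01463557,  0.01545766]), 'grasp_force': 0.0, 'gripper_width': 1.0045576368700706}
```

View both.

View pics/s0.png

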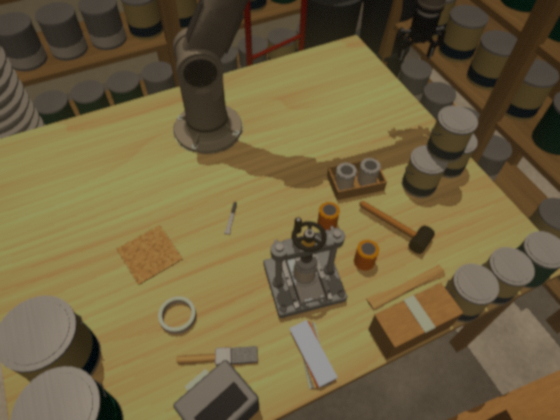

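View pics/t0.png

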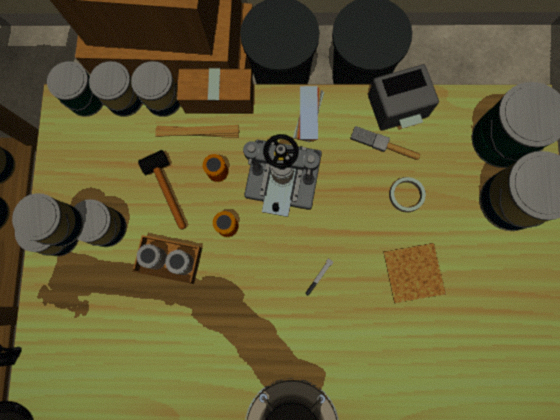

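```bash
python3 - <<'E'
from h import *
s=bot.read_camera("scene");t=bot.read_camera("top")
import pickle;pickle.dump((s,t),open("c0.pkl","wb"))
for n,a,b in [("press",[304.1,280.7],[284.4,176.1]),("crosstop",[305.4,238.9],[283.9,154.6]),("hub",[309.8,233.7],[278.9,150.5]),("handle",[295.8,225.1],[287.3,161.9]),("seat",[305.7,272.5],[278.5,175.8])]:
    print(n,tri([ray(s,a),ray(t,b)]))
print("hub240 s,t",atz(s,[309.8,233.7],.24),atz(t,[278.9,150.5],.24))
print("handle265",atz(s,[295.8,225.1],.265),atz(t,[287.3,161.9],.265))
print("press",atz(t,[284.4,176.1],0),atz(s,[304.1,280.7],0),"mat",atz(t,[411.6,271.1],0),atz(s,[148.7,253.2],0))
print("pull",atz(t,[274.4,207.3],.07),"seat",atz(t,[278.5,175.8],.046),"carton",atz(t,[172.8,260.3],0))
print(s["T"],t["T"],t["camera_matrix"],s["camera_matrix"])
E
```

```text
press (array([0.6665, 0.0284, 0.0094]), array([0.003, 0.003]))
crosstop (array([0.6598, 0.0236, 0.2251]), array([0.0009, 0.0009]))
hub (array([0.6626, 0.0338, 0.246 ]), array([0.0003, 0.0003]))
handle (array([0.6323, 0.013 , 0.2544]), array([0.0012, 0.0012]))
seat (array([0.6585, 0.0403, 0.0357]), array([0.0011, 0.0011]))
hub240 s,t [0.6594 0.0356 0.24  ] [0.6647 0.0342 0.24  ]
handle265 [0.6379 0.0083 0.265 ] [0.6295 0.014  0.265 ]
press [0.6678 0.0258 0.    ] [0.6635 0.0339 0.    ] mat [ 0.4034 -0.3225  0.    ] [ 0.397  -0.3298  0.    ]
pull [0.5634 0.0499 0.07  ] seat [0.6562 0.041  0.046 ] carton [0.4263 0.3311 0.    ]
[[ 0.43053127  0.74322286 -0.51211582  1.14511276]
 [ 0.90248809 -0.3465815   0.2557274  -0.2906375 ]
 [ 0.01257258 -0.57227707 -0.81996395  1.17377966]
 [ 0.          0.          0.          1.        ]] [[ 0.01176387 -0.98261162  0.18529982  0.32014558]
 [-0.99967609 -0.00737468  0.02435843 -0.00171892]
 [-0.02256835 -0.18552635 -0.98238009  1.28726595]
 [ 0.          0.          0.          1.        ]] [[468.55781701   0.         282.43097353]
 [  0.         468.55781701 212.40935792]
 [  0.           0.           1.        ]] [[466.00824362   0.         278.57783025]
 [  0.         466.00824362 208.08860183]
 [  0.           0.           1.        ]]
```

Scene: press at (281,165) top / (305,265) scene with the grey tin under its plate; orange look-alikes at top (215,166) and (226,222); carton tins at top (150,256),(179,262); mat at (413,272), tape (407,194), opener (319,277), mallet (165,190). The one meant is the grey tin in the press at scene (307,270), since the task names the one in the press and rules out orange. Confirming with a crop, which also shows the handle.

```bash
python3 - <<'E'
from h import *
import pickle
s,t=pickle.load(open("c0.pkl","rb"))
a=cv2.resize(t["pixels"][120:225,235:335],(400,420),interpolation=3)[:,:,::-1]
b=cv2.resize(s["pixels"][210:315,258:358],(400,420),interpolation=3)[:,:,::-1]
cv2.imwrite("pics/c0.png",np.clip(np.hstack([a,b])*1.5,0,255).astype(np.uint8))
E
```

```text
(no output)
```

View pics/c0.png

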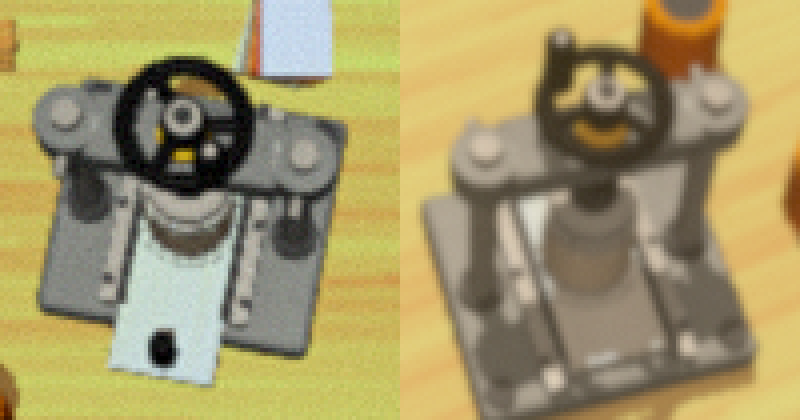

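```bash
python3 - <<'E'
from h import *
import pickle
s,t=pickle.load(open("c0.pkl","rb"))
print("htop",tri([ray(s,[298.5,218.7]),ray(t,[287.5,157.5])]))
print(atz(s,[298.5,218.7],.283),atz(t,[287.5,157.5],.283))
print("hub nut top",tri([ray(s,[308.9,232.6]),ray(t,[280.8,149.2])]))
c1=atz(t,[251.5,148],.22);c2=atz(t,[310.75,158],.22);print(c1,c2,(c1+c2)/2,np.linalg.norm(c1-c2),np.arctan2(*(c1-c2)[:2]))
print("knob",atz(t,[275.7,206.3],.086))
o=bot.get_obs();print(R.from_quat(o["tool_rot"],scalar_first=True).as_matrix().round(3))
E
```

```text
htop (array([0.6347, 0.0145, 0.2832]), array([0.0013, 0.0013]))
[0.6349 0.0158 0.283 ] [0.6343 0.0133 0.283 ]
hub nut top (array([0.6632, 0.0297, 0.2543]), array([0.0004, 0.0004]))
[0.6772 0.1003 0.22  ] [ 0.653  -0.0408  0.22  ] [0.6651  0.02975 0.22   ] 0.14316022492298622 0.16985695681728202
knob [0.5629 0.0459 0.086 ]
[[-0.945  0.326  0.   ]
 [ 0.326  0.945  0.   ]
 [ 0.     0.    -1.   ]]
```

The crop confirms it: a grey, brown-labelled tin in the press (crop (590,250)). The handle top is at crop (210,150) top and (562,35) scene, and the knob at (163,345). Moving above the handle.

Request:
{"method": "jog_arm", "body": {
  "motion": [
    [0,0,0,0,0,-60,45],
    [0,0,-0.332,-595,-454,-110,45],
    [0,0,-0.332,-595,-454,-110,45],
    [0,0,-0.332,-595,-454,-110,45],
    [0,0,-0.332,-595,-454,-110,45],
    [0,0,-0.332,-595,-454,-110,45],
    [0,0,-0.332,-595,-454,-110,45],
    [0,0,-0.332,-595,-454,-110,45],
    [0,0,-0.332,-595,-454,-110,45],
    [0,0,-0.332,-595,-454,-110,45]
  ]
}}

```text
t: 2.65
eef_pos: [0.5317, 0.1692, 0.3293]
tool_rot: [0.0, -0.0, 1.0, 0.0]
contact_force: [1.0, 1.1, 0.1]
gripper_width: 0.524
grasp_force: 0.0
```

Request:
{"method": "jog_arm", "body": {
  "motion": [
    [0,0,0,-102,-154,-5,45],
    [0,0,0,-102,-154,-5,45],
    [0,0,0,-102,-154,-5,45],
    [0,0,0,-102,-154,-5,45],
    [0,0,0,-102,-154,-5,45],
    [0,0,0,-102,-154,-5,45]
  ]
}}

```text
t: 3.4
eef_pos: [0.6323, 0.019, 0.3337]
tool_rot: [-0.0, -0.002, 1.0, 0.0]
contact_force: [0.2, 0.0, -0.4]
gripper_width: 0.531
grasp_force: 0.0
```

```bash
python3 - <<'E'
from h import *
o=bot.get_obs();w=bot.read_camera("wrist");save(w,"w0")
print(o["eef_pos"],o["q"],o["contact_force"])
print(w["camera_matrix"],w["tool_from_camera"])
for n in ["handle","hub"]: print(n,bot.tip_of(n,w)[:2])
E
```

```text
[0.63234404 0.0190143  0.33371594] [-0.38415955  0.3413636   0.34393724  1.55177718 -0.11949943  1.26943686
  1.55081246] [ 0.21821203  0.02199779 -0.42384167]
[[325.1922621    0.         275.14136859]
 [  0.         325.1922621  214.72022256]
 [  0.           0.           1.        ]] [[-1.60086361e-03 -9.51289974e-01 -3.08293404e-01  7.78033297e-02]
 [ 9.99998510e-01 -1.32380616e-03 -1.10783331e-03  2.00982949e-05]
 [ 6.45750010e-04 -3.08294719e-01  9.51290676e-01 -1.41964910e-01]
 [ 0.00000000e+00  0.00000000e+00  0.00000000e+00  1.00000000e+00]]
handle [{'xy': [268.3, 233.3], 'score': 0.66}]
hub [{'xy': [290.2, 257.5], 'score': 0.83}]
```

View pics/w0.png

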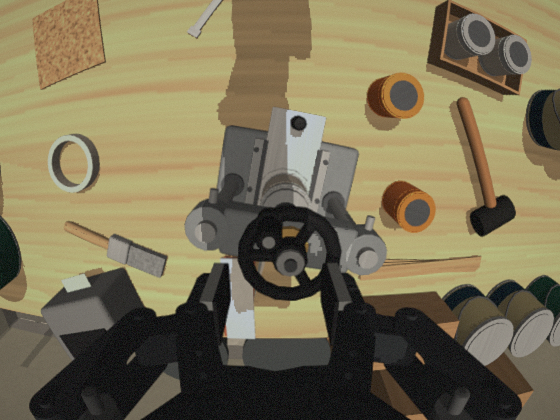

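Wrist view: handle pin at (268,242), hub nut at (290,262), knob at (299,123), and the wheel clear between the fingers. Projecting these.

```bash
cat >> h.py <<'E'
def wray(w,o,xy):
    K=np.array(w["camera_matrix"]);v=(np.array(xy)-K[:2,2])/K[0,0];r=np.linalg.norm(v)
    d=np.r_[v/r*np.sin(r),np.cos(r)] if r>0 else np.array([0,0,1.])
    T=np.array(w["tool_from_camera"]);Rt=R.from_quat(o["tool_rot"],scalar_first=True).as_matrix()
    return o["eef_pos"]+Rt@T[:3,3], Rt@T[:3,:3]@d
def watz(w,o,xy,z):
    c,d=wray(w,o,xy);return (c+d*(z-c[2])/d[2]).round(4)
E
python3 - <<'E'
from h import *
o=bot.get_obs();w=bot.read_camera("wrist")
print(watz(w,o,[268,242],.283),watz(w,o,[268.3,233.3],.267),watz(w,o,[290,262],.253),watz(w,o,[290.2,257.5],.242),watz(w,o,[299,123],.086))
c=cv2.resize(w["pixels"][190:310,225:360],(800,711),interpolation=3)[:600];cv2.imwrite("pics/w1.png",c[:,:,::-1])
E
```

```text
[0.6356 0.0136 0.283 ] [0.6359 0.0135 0.267 ] [0.6648 0.0295 0.253 ] [0.6662 0.0302 0.242 ] [0.5667 0.0464 0.086 ]
```

View pics/w1.png

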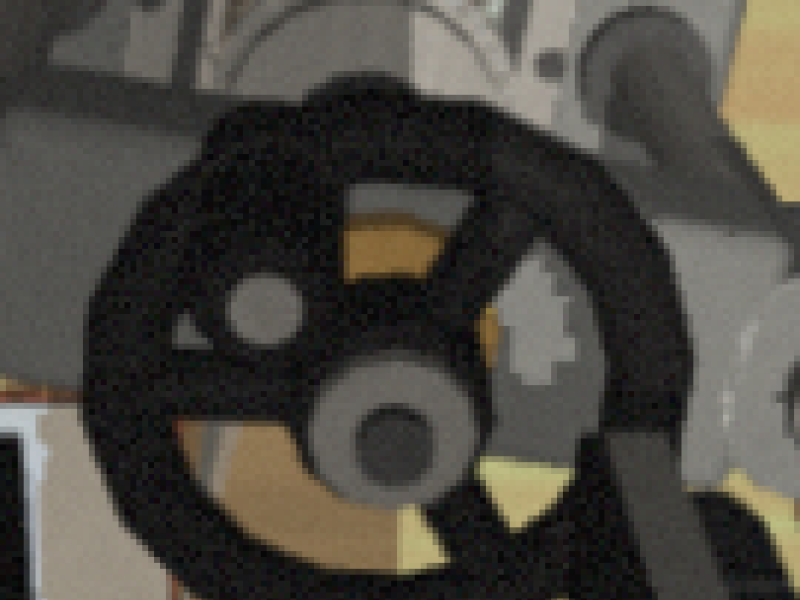

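Request:
{"method": "jog_arm", "body": {
  "motion": [
    [0,0,0,0,0,0,45],
    [0,0,0,-3,-4,30,45],
    [0,0,0,-3,-4,30,45],
    [0,0,0,-3,-4,30,45]
  ],
  "grip_force": 20
}}

```text
t: 4.1
eef_pos: [0.6361, 0.0132, 0.3046]
tool_rot: [0.0, -0.0, 1.0, 0.0]
contact_force: [0.5, -1.0, 0.9]
gripper_width: 0.527
grasp_force: 0.0
```

Request:
{"method": "jog_arm", "body": {
  "motion": [
    [0,0,0,0.5,1.5,20,45],
    [0,0,0,0.5,1.5,46.5,45],
    [0,0,0,0.5,1.5,46.5,32],
    [0,0,0,0.5,1.5,46.5,22],
    [0,0,0,0.5,1.5,46.5,14],
    [0,0,0,0.5,1.5,46.5,14],
    [0,0,0,0.5,1.5,46.5,14],
    [0,0,0,0.5,1.5,46.5,14]
  ],
  "grip_force": 20
}}

```text
t: 5.1
eef_pos: [0.6362, 0.0145, 0.2589]
tool_rot: [0.001, -0.0, 1.0, 0.0]
contact_force: [-1.7, 0.7, 6.5]
gripper_width: 0.197
grasp_force: 21.6
```

```bash
cat > circ.py <<'E'
import sys,numpy as np
def rows(p0,step,n,r=33):
    a=np.radians(p0+step*np.arange(n+1));c=np.c_[-r*np.cos(a),r*np.sin(a),-12*np.arange(n+1)*step/360]
    return (c-c[0])[1:].round(1).tolist()
if __name__=="__main__":
    p=208.5
    for n in (4,10,10,10,10,2): print(p,rows(p,15,n));p+=15*n
E
python3 circ.py
```

```text
208.5 [[-5.1, -7.0, -0.5], [-11.8, -12.4, -1.0], [-19.6, -15.9, -1.5], [-28.1, -17.2, -2.0]]
268.5 [[-8.6, 0.9, -0.5], [-16.6, 4.0, -1.0], [-23.6, 9.1, -1.5], [-29.0, 15.7, -2.0], [-32.5, 23.6, -2.5], [-33.9, 32.1, -3.0], [-33.0, 40.7, -3.5], [-29.9, 48.7, -4.0], [-24.8, 55.7, -4.5], [-18.1, 61.1, -5.0]]
418.5 [[7.9, 3.5, -0.5], [16.4, 4.9, -1.0], [24.9, 4.0, -1.5], [33.0, 0.9, -2.0], [40.0, -4.2, -2.5], [45.4, -10.9, -3.0], [48.9, -18.8, -3.5], [50.2, -27.3, -4.0], [49.3, -35.8, -4.5], [46.2, -43.9, -5.0]]
568.5 [[-5.1, -7.0, -0.5], [-11.8, -12.4, -1.0], [-19.6, -15.9, -1.5], [-28.1, -17.2, -2.0], [-36.7, -16.3, -2.5], [-44.7, -13.3, -3.0], [-51.7, -8.2, -3.5], [-57.1, -1.5, -4.0], [-60.6, 6.4, -4.5], [-62.0, 14.9, -5.0]]
718.5 [[0.9, 8.6, -0.5], [4.0, 16.6, -1.0], [9.1, 23.6, -1.5], [15.7, 29.0, -2.0], [23.6, 32.5, -2.5], [32.1, 33.9, -3.0], [40.7, 33.0, -3.5], [48.7, 29.9, -4.0], [55.7, 24.8, -4.5], [61.1, 18.1, -5.0]]
868.5 [[3.5, -7.9, -0.5], [4.9, -16.4, -1.0]]
```

Request:
{"method": "jog_arm", "body": {
  "motion": [
    [0,0,0,-5.1,-7,-0.5,14],
    [0,0,0,-11.8,-12.4,-1,14],
    [0,0,0,-19.6,-15.9,-1.5,14],
    [0,0,0,-28.1,-17.2,-2,14],
    [0,0,0,-28.1,-17.2,-2,14]
  ]
}}

```text
t: 5.72
eef_pos: [0.6638, -0.0027, 0.2608]
tool_rot: [0.0, 0.0, 1.0, 0.0]
contact_force: [-2.3, 0.2, 7.6]
gripper_width: 0.206
grasp_force: 21.7
```

Request:
{"method": "jog_arm", "body": {
  "motion": [
    [0,0,0,-8.6,0.9,-0.5,14],
    [0,0,0,-16.6,4,-1,14],
    [0,0,0,-23.6,9.1,-1.5,14],
    [0,0,0,-29,15.7,-2,14],
    [0,0,0,-32.5,23.6,-2.5,14],
    [0,0,0,-33.9,32.1,-3,14],
    [0,0,0,-33,40.7,-3.5,14],
    [0,0,0,-29.9,48.7,-4,14],
    [0,0,0,-24.8,55.7,-4.5,14],
    [0,0,0,-18.1,61.1,-5,14]
  ]
}}

```text
t: 6.98
eef_pos: [0.6844, 0.0572, 0.2661]
tool_rot: [0.004, 0.0, 1.0, -0.001]
contact_force: [6.7, -2.6, 1.6]
gripper_width: 0.205
grasp_force: 21.1
```

Request:
{"method": "jog_arm", "body": {
  "motion": [
    [0,0,0,7.9,3.5,-0.5,14],
    [0,0,0,16.4,4.9,-1,14],
    [0,0,0,24.9,4,-1.5,14],
    [0,0,0,33,0.9,-2,14],
    [0,0,0,40,-4.2,-2.5,14],
    [0,0,0,45.4,-10.9,-3,14],
    [0,0,0,48.9,-18.8,-3.5,14],
    [0,0,0,50.2,-27.3,-4,14],
    [0,0,0,49.3,-35.8,-4.5,14],
    [0,0,0,46.2,-43.9,-5,14]
  ]
}}

```text
t: 8.22
eef_pos: [0.6347, 0.0178, 0.2705]
tool_rot: [-0.001, -0.002, 1.0, 0.002]
contact_force: [-5.6, 6.1, 8.8]
gripper_width: 0.204
grasp_force: 21.8
```

Request:
{"method": "jog_arm", "body": {
  "motion": [
    [0,0,0,-5.1,-7,-0.5,14],
    [0,0,0,-11.8,-12.4,-1,14],
    [0,0,0,-19.6,-15.9,-1.5,14],
    [0,0,0,-28.1,-17.2,-2,14],
    [0,0,0,-36.7,-16.3,-2.5,14],
    [0,0,0,-44.7,-13.3,-3,14],
    [0,0,0,-51.7,-8.2,-3.5,14],
    [0,0,0,-57.1,-1.5,-4,14],
    [0,0,0,-60.6,6.4,-4.5,14],
    [0,0,0,-62,14.9,-5,14]
  ]
}}

```text
t: 9.48
eef_pos: [0.6979, 0.0249, 0.2757]
tool_rot: [0.001, 0.002, 1.0, -0.003]
contact_force: [-1.2, -8.3, 3.9]
gripper_width: 0.202
grasp_force: 21.4
```

Request:
{"method": "jog_arm", "body": {
  "motion": [
    [0,0,0,0.9,8.6,-0.5,14],
    [0,0,0,4,16.6,-1,14],
    [0,0,0,9.1,23.6,-1.5,14],
    [0,0,0,15.7,29,-2,14],
    [0,0,0,23.6,32.5,-2.5,14],
    [0,0,0,32.1,33.9,-3,14],
    [0,0,0,40.7,33,-3.5,14],
    [0,0,0,48.7,29.9,-4,14],
    [0,0,0,55.7,24.8,-4.5,14],
    [0,0,0,55.7,24.8,-4.5,14]
  ]
}}

```text
t: 10.72
eef_pos: [0.6432, 0.0552, 0.2804]
tool_rot: [0.002, -0.0, 1.0, 0.001]
contact_force: [3.3, 1.5, 4.1]
gripper_width: 0.206
grasp_force: 21.3
```

```bash
python3 - <<'E'
from h import *
from circ import rows
o=bot.get_obs();print(o["eef_pos"],o["contact_force"])
p=853.5
for k in range(10):print(p-208.5,rows(p,10,2),"tang",np.round([-np.sin(np.radians(p+20)),np.cos(np.radians(p+20))],2));p+=20
E
```

```text
[0.64321108 0.05516145 0.28039977] [3.32529827 1.52417968 4.14926789]
645.0 [[3.8, -4.3, -0.3], [6.8, -9.2, -0.7]] tang [-0.45 -0.89]
665.0 [[2.1, -5.4, -0.3], [3.3, -11.0, -0.7]] tang [-0.11 -0.99]
685.0 [[0.2, -5.8, -0.3], [-0.7, -11.4, -0.7]] tang [ 0.23 -0.97]
705.0 [[-1.8, -5.5, -0.3], [-4.6, -10.5, -0.7]] tang [ 0.55 -0.83]
725.0 [[-3.6, -4.5, -0.3], [-7.9, -8.3, -0.7]] tang [ 0.8  -0.59]
745.0 [[-4.9, -3.0, -0.3], [-10.3, -5.1, -0.7]] tang [ 0.96 -0.28]
765.0 [[-5.6, -1.1, -0.3], [-11.4, -1.3, -0.7]] tang [1.   0.06]
785.0 [[-5.7, 0.9, -0.3], [-11.1, 2.7, -0.7]] tang [0.92 0.4 ]
805.0 [[-5.1, 2.7, -0.3], [-9.6, 6.3, -0.7]] tang [0.73 0.69]
825.0 [[-3.8, 4.3, -0.3], [-6.8, 9.2, -0.7]] tang [0.45 0.89]
```

Now 20° steps, with a hold row for each reading.

Request:
{"method": "jog_arm", "body": {
  "motion": [
    [0,0,0,3.8,-4.3,-0.3,14],
    [0,0,0,6.8,-9.2,-0.7,14],
    [0,0,0,6.8,-9.2,-0.7,14]
  ]
}}

```text
t: 11.1
eef_pos: [0.6363, 0.0467, 0.281]
tool_rot: [0.002, -0.001, 1.0, 0.001]
contact_force: [2.6, 3.4, 5.2]
gripper_width: 0.205
grasp_force: 21.4
```

Request:
{"method": "jog_arm", "body": {
  "motion": [
    [0,0,0,2.1,-5.4,-0.3,14],
    [0,0,0,3.3,-11,-0.7,14],
    [0,0,0,3.3,-11,-0.7,14]
  ]
}}

```text
t: 11.48
eef_pos: [0.6326, 0.0363, 0.2815]
tool_rot: [0.001, -0.001, 1.0, 0.002]
contact_force: [1.2, 4.0, 5.1]
gripper_width: 0.207
grasp_force: 21.5
```

Request:
{"method": "jog_arm", "body": {
  "motion": [
    [0,0,0,0.2,-5.8,-0.3,14],
    [0,0,0,-0.7,-11.4,-0.7,14],
    [0,0,0,-0.7,-11.4,-0.7,14]
  ]
}}

```text
t: 11.85
eef_pos: [0.6325, 0.025, 0.2821]
tool_rot: [0.001, -0.001, 1.0, 0.002]
contact_force: [-1.5, 5.2, 6.3]
gripper_width: 0.207
grasp_force: 21.7
```

Request:
{"method": "jog_arm", "body": {
  "motion": [
    [0,0,0,-1.8,-5.5,-0.3,14],
    [0,0,0,-4.6,-10.5,-0.7,14],
    [0,0,0,-4.6,-10.5,-0.7,14]
  ]
}}

```text
t: 12.22
eef_pos: [0.6365, 0.0139, 0.2828]
tool_rot: [-0.0, -0.001, 1.0, 0.001]
contact_force: [-3.5, 3.5, 9.3]
gripper_width: 0.203
grasp_force: 21.8
```

Request:
{"method": "jog_arm", "body": {
  "motion": [
    [0,0,0,-3.6,-4.5,-0.3,14],
    [0,0,0,-7.9,-8.3,-0.7,14],
    [0,0,0,-7.9,-8.3,-0.7,14]
  ]
}}

```text
t: 12.6
eef_pos: [0.6441, 0.0049, 0.2834]
tool_rot: [-0.001, -0.0, 1.0, 0.001]
contact_force: [-5.9, 2.5, 9.2]
gripper_width: 0.204
grasp_force: 21.9
```

Request:
{"method": "jog_arm", "body": {
  "motion": [
    [0,0,0,-2.5,-1.6,-0.2,14],
    [0,0,0,-4.9,-3,-0.3,14],
    [0,0,0,-4.9,-3,-0.3,14]
  ]
}}

```text
t: 12.98
eef_pos: [0.6476, 0.0024, 0.2834]
tool_rot: [-0.002, -0.001, 1.0, 0.001]
contact_force: [-10.1, 4.2, 9.8]
gripper_width: 0.206
grasp_force: 22.1
```

Request:
{"method": "jog_arm", "body": {
  "motion": [
    [0,0,0,-2.6,-1.2,0,14],
    [0,0,0,-2.6,-1.2,0,14],
    [0,0,0,-2.6,-1.2,0,14]
  ]
}}

```text
t: 13.35
eef_pos: [0.6498, 0.0011, 0.2834]
tool_rot: [-0.003, -0.001, 1.0, 0.001]
contact_force: [-10.8, 4.3, 10.8]
gripper_width: 0.201
grasp_force: 22.1
```

Request:
{"method": "jog_arm", "body": {
  "motion": [
    [0,0,0,2,1,0,14],
    [0,0,0,2,1,0,40],
    [0,0,0,2,1,0,48],
    [0,0,0,2,1,0,48],
    [0,0,0,2,1,-30,48],
    [0,0,0,2,1,-60,48],
    [0,0,0,2,1,-60,48]
  ]
}}

```text
t: 14.22
eef_pos: [0.6516, -0.0002, 0.3452]
tool_rot: [0.002, 0.0, 1.0, -0.0]
contact_force: [0.1, 0.4, -0.8]
gripper_width: 0.563
grasp_force: 0.0
```

```bash
python3 - <<'E'
from h import *
o=bot.get_obs();w=bot.read_camera("wrist");s=bot.read_camera("scene");t=bot.read_camera("top")
print(o["eef_pos"],o["contact_force"])
c=np.hstack([cv2.resize(w["pixels"][190:310,215:345],(433,400),interpolation=3),cv2.resize(s["pixels"][190:290,258:350],(367,400),interpolation=3)])
cv2.imwrite("pics/w2.png",c[:,:,::-1])
for n in ["handle","hub","pull"]:
    a=bot.tip_of(n,w);b=bot.tip_of(n,t)
    print(n,a[:1],b[:1])
E
```

```text
[ 6.51606179e-01 -1.64867074e-04  3.45214354e-01] [ 0.10551547  0.37832543 -0.82437025]
handle [{'xy': [284.8, 222.5], 'score': 0.93}] []
hub [{'xy': [317.3, 238.5], 'score': 0.71}] []
pull [{'xy': [313.4, 103.7], 'score': 0.58}] []
```

View pics/w2.png

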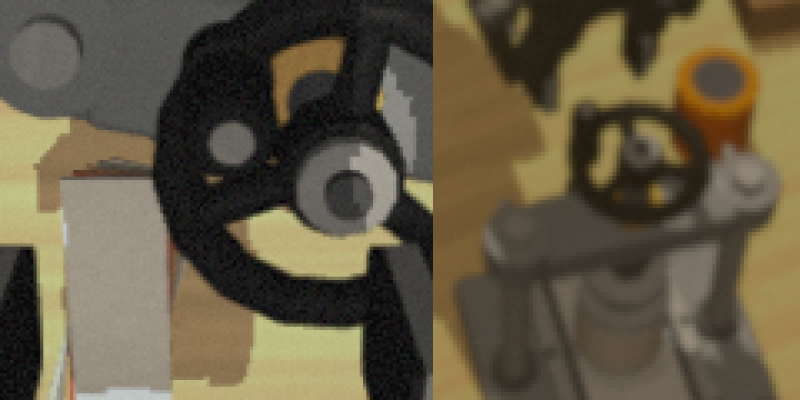

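Wheel visibly raised; handle pin at wrist (284.6,232.6), nut at (319.4,247). Checking where the handle came to rest, and the knob.

```bash
python3 - <<'E'
from h import *
o=bot.get_obs();w=bot.read_camera("wrist")
h=watz(w,o,[284.6,232.6],.308);n=watz(w,o,[319.4,247],.2785);d=h-n
print(h,n,np.hypot(d[0],d[1]),np.degrees(np.arctan2(d[1],d[0]))%360)
print(watz(w,o,[313.4,103.7],.07))
E
```

```text
[0.6401 0.0059 0.308 ] [0.6623 0.031  0.2785] 0.033508954027244714 228.50845734796292
[0.5598 0.0483 0.07  ]
```

Request:
{"method": "jog_arm", "body": {
  "motion": [
    [0,0,0.08,43,24,0,60],
    [0,0,0.169,87,47,0,60],
    [0,0,0.169,87,47,50,60],
    [0,0,0.169,87,47,110,60],
    [0,0,0.169,87,47,170,60],
    [0,0,0.169,87,47,220,55],
    [0,0,0.169,87,47,220,50],
    [0,0,0.169,87,47,220,50]
  ]
}}

```text
t: 15.72
eef_pos: [0.5646, 0.0475, 0.1244]
tool_rot: [0.001, 0.084, 0.996, 0.0]
contact_force: [-0.0, 0.0, 0.4]
gripper_width: 0.587
grasp_force: 0.0
```

```bash
python3 - <<'E'
from h import *
o=bot.get_obs();w=bot.read_camera("wrist");save(w,"w3")
print(o["eef_pos"],o["contact_force"],o["gripper_width"])
a=bot.tip_of("pull",w);print(a[:2]);[print(watz(w,o,r["xy"],.07)) for r in a[:1]]
E
```

```text
[0.56462997 0.0475268  0.12440587] [-0.01367251  0.0178363   0.38609012] 0.5871372871145389
[{'xy': [275.6, 234.5], 'score': 0.66}, {'xy': [276.8, 333.9], 'score': 0.61}]
[0.5641 0.0479 0.07  ]
```

View pics/w3.png

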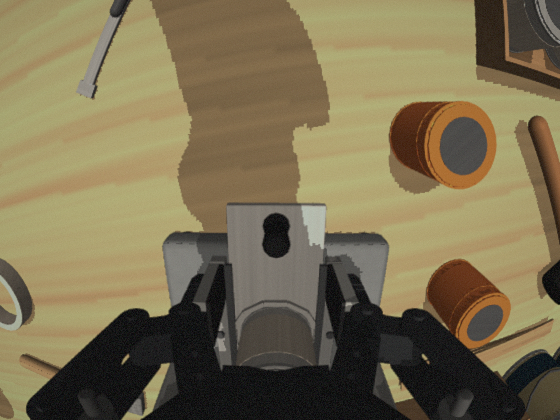

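The knob at (276,235) sits centred between the fingers and in line with the slide. Descend, grip, then draw out.

Request:
{"method": "jog_arm", "body": {
  "motion": [
    [0,0,0,0,0,35,50],
    [0,0,0,0,0,70,50],
    [0,0,0,0,0,70,30],
    [0,0,0,0,0,70,14],
    [0,0,0,0,0,70,14],
    [0,0,0,0,0,70,14],
    [0,0,0,0,0,70,14]
  ],
  "grip_force": 35
}}

```text
t: 16.7
eef_pos: [0.5647, 0.048, 0.0545]
tool_rot: [0.001, 0.084, 0.996, 0.001]
contact_force: [-1.7, 2.4, 8.2]
gripper_width: 0.185
grasp_force: 35.0
```

Request:
{"method": "jog_arm", "body": {
  "motion": [
    [0,0,0,6,0,0,14],
    [0,0,0,18,0,0,14],
    [0,0,0,32,0,0,14],
    [0,0,0,46,0,0,14],
    [0,0,0,60,0,0,14],
    [0,0,0,74,0,0,14],
    [0,0,0,86,0,0,14],
    [0,0,0,96,0,0,14],
    [0,0,0,102,0,0,14],
    [0,0,0,105,0,0,14]
  ]
}}

```text
t: 17.95
eef_pos: [0.4623, 0.0662, 0.0544]
tool_rot: [0.003, 0.084, 0.996, 0.001]
contact_force: [2.8, 1.7, 9.9]
gripper_width: 0.184
grasp_force: 35.2
```

Request:
{"method": "jog_arm", "body": {
  "motion": [
    [0,0,0,1.5,0,0,14],
    [0,0,0,1.5,0,0,14],
    [0,0,0,1.5,0,0,14]
  ]
}}

```text
t: 18.32
eef_pos: [0.4612, 0.0664, 0.0544]
tool_rot: [0.003, 0.084, 0.996, 0.001]
contact_force: [3.2, 1.5, 9.7]
gripper_width: 0.183
grasp_force: 35.2
```

Request:
{"method": "jog_arm", "body": {
  "motion": [
    [0,0,0,0,0,0,30],
    [0,0,0,0,0,0,45],
    [0,0,0,0,0,0,45],
    [0,0,0,0,0,-50,60],
    [0,0,0,0,0,-110,85],
    [0,0,0,-50,0,-125,85],
    [0,0,0,-100,0,-125,85],
    [0,0,0,-100,0,-125,85],
    [0,0,0,-100,0,-125,85]
  ]
}}

```text
t: 19.45
eef_pos: [0.5556, 0.0485, 0.1767]
tool_rot: [-0.001, 0.084, 0.996, -0.0]
contact_force: [0.3, 0.5, -0.0]
gripper_width: 0.997
grasp_force: 0.0
```

```bash
python3 - <<'E'
from h import *
o=bot.get_obs();w=bot.read_camera("wrist");t=bot.read_camera("top")
print(o["eef_pos"],o["contact_force"],o["gripper_width"])
a=bot.tip_of("pull",w);print([watz(w,o,r["xy"],.07) for r in a[:1]])
a=bot.tip_of("tin",w);print([(r["xy"],r["score"],watz(w,o,r["xy"],.046)) for r in a[:4]])
a=bot.tip_of("mat",t);print([(r["xy"],atz(t,r["xy"],0)) for r in a[:2]])
cv2.imwrite("pics/w4.png",np.hstack([w["pixels"][150:,130:430],t["pixels"][130:400,200:460][:270]] if 0 else [w["pixels"][150:420,130:430],t["pixels"][130:400,200:460]])[:,:,::-1])
E
```

```text
[0.55562634 0.04846583 0.17674897] [ 0.33633364  0.47530388 -0.02311712] 0.9966104981248268
[array([0.4613, 0.0678, 0.07  ])]
[([400.0, 138.4], 0.98, array([0.5151, 0.1661, 0.046 ])), ([482.5, 40.2], 0.87, array([0.4279, 0.2697, 0.046 ])), ([274.5, 209.4], 0.84, array([0.5608, 0.0468, 0.046 ])), ([431.1, 271.0], 0.79, array([0.6529, 0.1943, 0.046 ]))]
[([281.0, 156.9], array([0.7245, 0.0362, 0.    ])), ([414.0, 270.7], array([ 0.4046, -0.329 ,  0.    ]))]
```

View pics/w4.png

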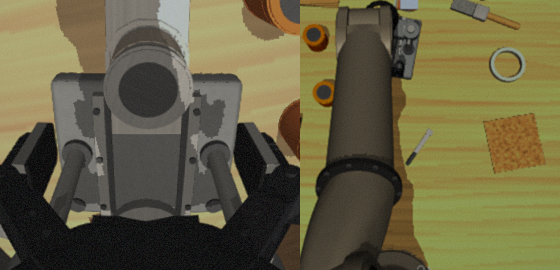

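Slide is out with the tin standing on its seat; lid centre at wrist (278,238), mat centre at top (414,272).

```bash
python3 - <<'E'
from h import *
o=bot.get_obs();w=bot.read_camera("wrist");t=bot.read_camera("top")
print(o["eef_pos"]);p=watz(w,o,[278,238],.118);print(p)
Rt=R.from_quat(o["tool_rot"],scalar_first=True).as_matrix()
print((Rt.T@(p-o["eef_pos"])*1000).round(1), (Rt.T@(np.array([.56,.049,.118])-o["eef_pos"])*1000).round(1), atz(t,[414.5,272.3],.005))
E
```

```text
[0.55597319 0.04894258 0.17751689]
[0.56   0.0502 0.118 ]
[-3.8  1.9 59.5] [-4.   0.7 59.5] [ 0.4    -0.3289  0.005 ]
```

Request:
{"method": "jog_arm", "body": {
  "motion": [
    [0,0,0,-4,1,0,85],
    [0,0,0,-4,1,40,85],
    [0,0,0,-4,1,80,85],
    [0,0,0,-4,1,109,85],
    [0,0,0,-4,1,109,70],
    [0,0,0,-4,1,109,55],
    [0,0,0,-4,1,109,50],
    [0,0,0,-4,1,109,50],
    [0,0,0,-4,1,109,50]
  ],
  "grip_force": 40
}}

```text
t: 20.92
eef_pos: [0.5613, 0.049, 0.0692]
tool_rot: [0.0, 0.084, 0.996, 0.0]
contact_force: [-0.2, 0.2, 1.2]
gripper_width: 0.697
grasp_force: 43.6
```

Request:
{"method": "jog_arm", "body": {
  "motion": [
    [0,0,0,0,0,-10,50],
    [0,0,0,0,0,-30,50],
    [0,0,0,5,0,-70,50],
    [0,0,0,20,-30,-80,50],
    [0,0,0,35,-80,-80,50],
    [0,0,0,48,-135,-80,50],
    [0,0,0,60,-190,-80,50],
    [0,0,0,72,-245,-80,50],
    [0,0,0,82,-300,-80,50],
    [0,0,0,89,-345,-80,50]
  ]
}}

```text
t: 22.18
eef_pos: [0.414, -0.2783, 0.1493]
tool_rot: [0.0, 0.085, 0.996, -0.0]
contact_force: [0.8, 0.5, -3.3]
gripper_width: 0.693
grasp_force: 44.6
```

Request:
{"method": "jog_arm", "body": {
  "motion": [
    [0,0,0,4,-35,0,50],
    [0,0,0,6,-55,10,50],
    [0,0,0,6,-55,40,50],
    [0,0,0,6,-55,70,50],
    [0,0,0,6,-55,100,50],
    [0,0,0,6,-55,110,50],
    [0,0,0,6,-55,110,50]
  ]
}}

```text
t: 23.05
eef_pos: [0.4, -0.3294, 0.0388]
tool_rot: [-0.0, 0.084, 0.996, 0.0]
contact_force: [-0.0, -0.1, -3.3]
gripper_width: 0.696
grasp_force: 44.5
```

Request:
{"method": "jog_arm", "body": {
  "motion": [
    [0,0,0,0,0,4,50],
    [0,0,0,0,0,8,50],
    [0,0,0,0,0,9.5,50],
    [0,0,0,0,0,10,50],
    [0,0,0,0,0,10,50]
  ]
}}

```text
t: 23.68
eef_pos: [0.4001, -0.3294, 0.0286]
tool_rot: [0.0, 0.084, 0.996, -0.0]
contact_force: [0.3, 0.6, -3.4]
gripper_width: 0.696
grasp_force: 44.5
```

Request:
{"method": "jog_arm", "body": {
  "motion": [
    [0,0,0,0,0,0.7,50],
    [0,0,0,0,0,1.4,50],
    [0,0,0,0,0,1.4,50]
  ]
}}

```text
t: 24.05
eef_pos: [0.4002, -0.3295, 0.0282]
tool_rot: [0.0, 0.084, 0.996, 0.0]
contact_force: [-3.2, 2.5, 10.6]
gripper_width: 0.695
grasp_force: 46.0
```

Contact with the mat. Release and withdraw.

Request:
{"method": "jog_arm", "body": {
  "motion": [
    [0,0,0,0,0,-0.6,50],
    [0,0,0,0,0,-0.6,66],
    [0,0,0,0,0,-0.6,84],
    [0,0,0,0,0,-0.6,84],
    [0,0,0,0,0,-0.6,84],
    [0,0,0,0,0,-40,84],
    [0,0,0,0,0,-90,84],
    [0,0,0,0,0,-140,84],
    [0,0,0,0,0,-190,84],
    [0,0,0,0,0,-190,84]
  ]
}}

```text
t: 25.3
eef_pos: [0.402, -0.331, 0.2209]
tool_rot: [0.004, 0.084, 0.996, -0.001]
contact_force: [-0.6, 0.2, -0.1]
gripper_width: 0.983
grasp_force: 0.0
```

```bash
python3 - <<'E'
from h import *
s=bot.read_camera("scene");w=bot.read_camera("wrist")
cv2.imwrite("pics/f.png",np.hstack([cv2.resize(s["pixels"][150:360,100:400],(480,336)),cv2.resize(w["pixels"],(320,240))[:, :].repeat(1,0) if 0 else cv2.copyMakeBorder(cv2.resize(w["pixels"],(320,240)),0,96,0,0,0)])[:,:,::-1])
o=bot.get_obs();print(o["eef_pos"],o["contact_force"],o["t"])
E
```

```text
[ 0.40017348 -0.32918458  0.21726242] [-0.91562241  0.36690596 -0.67160277] 25.4
```

View pics/f.png

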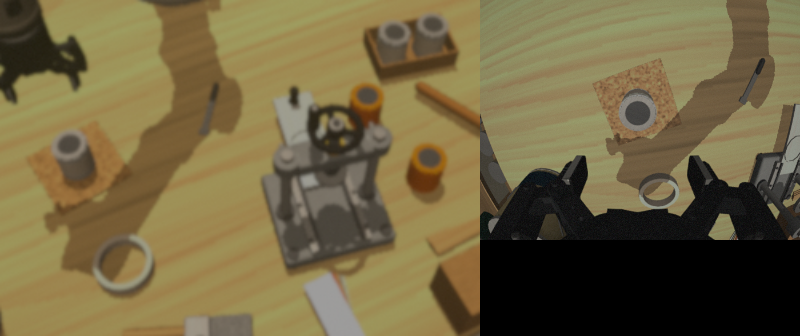

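The tin stands upright in the middle of the mat (crop (73,158)), the wheel is up, the slide is out with its knob at (294,98), and the bystanders are where they were. Handing in.

```bash
python3 -c "
from station import bot
print(bot.hand_in())"
```

```text
the job is handed in; nothing more can be done
None
```

I handed the job in at about 25 s: the wheel is wound to its stop, the slide is out, and the tin stands upright in the middle of the cork mat with nothing else moved; the hand-in gave no verdict, and I judged the stop from handle force (about 11 N), not from a measured hub height.

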